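Mark the bar through the jig with the spring punch

TASK

Take the automatic spring punch out of its wooden stand, set its nose down through the narrow hole of the marking jig onto the bar inside, and press it straight down until its spring trips with a snap; ease off at once, without driving it hard against its solid stop, and do not trip it anywhere else. Then put the punch back upright in its stand, fully home with its collar down on the wood, and let go. Leave the other loose things on the bench alone.

Things in the scene. Friction and masses are not known exactly. Their poses are not given: they have to be found in the camera images.
- punch_grip (a point): Spring punch: loose steel tool 153 mm long, 0.3 kg, round about z (up, nose to cap), hanging nose down in the stand. Point: centre of its grip shank, 18 mm diameter, 27 mm up and down from here. The 20 mm cap ends 36 mm above. Below: collar 32 mm diameter (27 to 35 mm below), barrel 20 mm (35 to 65 mm below), nose pin whose free tip is 117 mm below.
- punch_collar (a point): Centre of the flat top of the punch's serrated collar (32 mm diameter, 8 mm thick), 27 mm below the grip centre; z up. The fingertips may bear on it to press the punch down.
- nose: Sprung nose pin of the punch, 9 mm diameter, conical; origin at its tip, z up. Pushed in, it resists with 8 N rising to a peak of about 13 N at 3.5 mm; there it trips and the force falls to about 3 N at 7.5 mm (tripped: 6 mm on). Solid stop at 9 mm, where force climbs steeply and over 20 N is too hard. It springs out by itself when lifted off.
- narrow_bush (a point): Centre of the mouth of the jig's narrow hole, on the plate's top face, 44 mm above the bench; z up, x along the jig to its wide hole. The hole goes through the 10 mm plate, 11.5 mm diameter with a 2 mm chamfer. The steel bar below is fixed; bars differ in thickness, so its upper face is 14 to 40 mm below this point, to be found by feel.
- jig: Marking jig: fixed aluminium bridge 120 mm long (x), 70 mm wide, 44 mm high, a plate on two rails, with the narrow hole at x = -26 mm and a wide hole (21 mm, not used) at x = +30 mm; a steel bar runs through it and sticks out at both ends. Origin at the centre of its underside.
- stand_hole (a point): Centre of the mouth of the stand's hole, on the top face, 86 mm above the bench; z up. The stand is a fixed wooden block, 70 by 70 mm; the hole goes through, 23 mm diameter with a 2 mm chamfer. With the punch fully home its collar lies on this face, its grip centre is 35 mm above this point and its nose hangs free, 4 mm above the bench.
- dish: Bystander: low round dish, 68 mm wide, 19 mm high; origin at the centre of its underside.
- jar: Bystander: small white screw-top jar, 38 mm wide, 61 mm high; origin at the centre of its underside.
- spanner: Bystander: flat steel spanner 139 mm long, lying along its own y axis; origin at the centre of its underside.
- ball_hammer: Bystander: small hammer 214 mm long, 27 mm high, lying along its own y axis; origin at the centre of its underside.
Things that resemble listed ones, but are neither listed nor needed, are in the scene too. What is shaped like the part that bears punch_grip but purple, turquoise or yellow is not meant.

How it is judged:
On the way, in this order (a step that is already met when the one before it is completed fails the run):
1. the nose has entered the narrow hole of the jig, punch upright (horizontal distance between nose and narrow_bush below 0.005 m and z of nose in the frame of narrow_bush below -0.005 m and angle between punch_grip's own z axis and vertical below 0.17 rad).
2. the punch has tripped against the bar in the narrow hole: its nose is pushed in by more than 6 mm (z of nose in the frame of punch_grip above -0.111 m and horizontal distance between nose and narrow_bush below 0.005 m and z of nose in the frame of narrow_bush below -0.01 m and angle between punch_grip's own z axis and vertical below 0.17 rad), for 0.04 s.
At the end, for the whole second after the job is handed in: The punch hangs upright (within 0.1 rad) and at rest in the stand's hole, centred within 6 mm, collar on the wood (within 3 mm of fully home), nose free (horizontal distance between punch_grip and stand_hole below 0.006 m and z of punch_grip in the frame of stand_hole between 0.031 and 0.038 m and angle between punch_grip's own z axis and vertical below 0.1 rad and contact force between nose and anything else below 0.5 N and linear speed of nose below 0.02 m/s); the robot touches nothing.
It fails at once if the nose is pressed with more than 20 N (driven against its solid stop) (contact force between nose and anything else above 20 N).
It fails at once if the punch is tripped anywhere else than in the narrow hole (z of nose in the frame of punch_grip above -0.111 m and (horizontal distance between nose and narrow_bush above 0.009 m or z of nose in the frame of narrow_bush above -0.002 m)).
It fails at once if a bystander is moved by more than 20 mm (distance of any of dish, jar, spanner, ball_hammer from where it was at the start of the episode above 0.02 m).
It also fails if it takes over 61 s, if anything falls off the work surface, if the arm or the gripper's body presses on something with over 40 N, if the wrist force passes 120 N, or if a joint passes its speed limit or range.

ROBOT

A 7-joint arm with a two-finger parallel gripper is mounted at the origin on a cart in front of the work surface, level with it; the furniture and walls round the work are solid. World frame = base frame: x ahead of the robot, y to its left, z up, the work surface at z = 0. Lengths are in m, angles in rad, forces in N, time in s.
With the tool pointing down it reaches from about 0.425 to 0.875 m from the base axis. Payload 4.7 kg.
Tool frame: the origin (TCP) lies midway between the tips of the shut fingers; the grasp point (between the pads) lies 19 mm behind it; z points along the fingers, x is the direction in which the jaws open and shut, and the axes are right-handed (so a half turn about z gives the same grasp; the last joint's range is limited). The gripper opens to 87 mm and grips with 3 to 60 N. Pads are 19 mm wide; open, the fingers measure 117 mm over their backs; the gripper's body (75 mm by 190 mm) begins 51 mm behind the grasp point.
Start: joints at [-1.17, 0.321, -0.07, 1.45, 0.023, 1.371, -0.057], TCP at [0.245, 0.602, 0.223] pointing down, gripper open.
Joint ranges: [-2.86, 2.86], [-0.3, 2.09], [-1.38, 1.24], [0.06, 2.45], [-1.56, 4.7], [0.09, 2.05], [-2.69, 2.69]. Speed limits (rad/s): [2.57, 2.57, 3.14, 3.14, 3.14, 3.14, 3.14].

INTERFACE

Orientations are given as a rotation vector (axis times angle).
In Python, from bench import get_state, eyes, ticket gives the robot as it stands.
- The arm moves only by the tool carry_out, never from a script. Its argument "motion" is a list of rows, each a list of 2 entries, a list of its own where there are three numbers: the shift along the world's x, y, z in m, then the turn about the world's z in rad. A call has 1 to 20 rows; each row is the pose to reach, as a shift and turn from the pose commanded when the call began; what a row does not reach only later rows make up. A row lasts 1/10 s, in which the tool goes at most 50 mm and 8.59 degrees, less where a joint would pass 70% of its speed; a pose out of reach is approached as far as the arm can. A call with a gripper value outside its range is refused whole. "grip" is the gripper command: -1 is fully open, 1 is shut, values between are in proportion, set as the call begins (left out, the last holds). The fingers move at their own pace and stop on an object; "squeeze" is the grip in N (left out, the last holds). Time passes only in rows, so rows that repeat a pose let the fingers close. It gives the time, the measured TCP pose, the force and the opening at its end, in the units of the state.
- get_state(): the state, without advancing time (a new reading comes with each control period).
- eyes.get_image(name): name is "side" or "top"; returns a dict with "pixels" (384x512x3 uint8, blue, green, red), "mtx" (3x3 intrinsics, pixels), "extrinsics" (4x4, takes a point from camera to world coordinates). Camera axes: x right, y down, z forward; pixel columns grow to the right and rows downward; lengths in m; the calibration is good to about 2 mm. A picture is of the moment at which its call begins. There is no depth.
- ticket.close_job(): hands the job in, once; it reports no verdict.
The state is a dict: "time": time; "joint_positions": joint angles; "qd": joint speeds; "joint_torque": joint torques, N m; "position": TCP position; "tool_rot": TCP orientation; "ft_force": force on the tool from outside, world axes, zero at the start; "torque": the same for the moment, N m; "grip_width": opening from 0.0 (shut) to 1.0 (fully open).
Only numpy, scipy, OpenCV 4.12 (cv2) and the standard library are available. Lean on these libraries where they do the work, as an engineer would, in place of code of your own. Each camera call takes 0.05 s, during which the arm holds its last target. There are 200 camera calls.

## Working session

There is one attempt and no reset: what is moved stays moved. The work goes in short steps, Python scripts to look and compute and a tool call to move; the robot and the scene stay as the last step left them, time stands still between calls to the robot, and variables do not carry over. Pictures are saved under pics/ and viewed, about 8 in all and at most 12, crops included, and the job is handed in when it is done.

Besides the shell and the picture viewer there is one more tool, called after "Call:" as a command line: name --argument value ..., lists and objects as JSON in quotes. carry_out: Moves the arm, as the interface text tells. Its arguments: {"type":"object","properties":{"motion":{"type":"array","items":{"type":"array"}},"grip":{"type":"number"},"squeeze":{"type":"number"}},"required":["motion"]}

```bash
ls; mkdir -p pics; python3 - <<'E'
from bench import get_state, eyes
import cv2
for n in("side","top"):
    d=eyes.get_image(n); cv2.imwrite(f"pics/{n}0.png",d["pixels"]); print(n,d["mtx"].round(1).tolist(),d["extrinsics"].round(4).tolist())
s=get_state(); print(s)
E
```

```text
pics
side [[378.5, 0.0, 255.5], [0.0, 378.5, 198.5], [0.0, 0.0, 1.0]] [[0.9922, -0.0381, 0.119, 0.4383], [-0.1236, -0.4379, 0.8905, -1.012], [0.0181, -0.8982, -0.4391, 0.5923], [0.0, 0.0, 0.0, 1.0]]
top [[462.6, 0.0, 255.7], [0.0, 462.6, 186.2], [0.0, 0.0, 1.0]] [[-0.0037, -0.9817, 0.1904, 0.2901], [-1.0, 0.0028, -0.0047, 0.0103], [0.004, -0.1904, -0.9817, 1.55], [0.0, 0.0, 0.0, 1.0]]
{'time': 0.1, 'joint_positions': array([-1.16993533,  0.32176179, -0.07010999,  1.45154421,  0.02260692,
        1.37079071, -0.05689127]), 'qd': array([-0.00016382, -0.00205767,  0.0017403 , -0.00140571,  0.00092827,
        0.00076344,  0.000128  ]), 'joint_torque': array([-1.48413219e-04, -4.92572844e+01, -4.05778997e-01, -3.13398206e+01,
       -6.40445855e-02,  3.94687825e-02,  8.31016860e-05]), 'position': array([0.24502171, 0.60152171, 0.2215671 ]), 'tool_rot': array([ 2.60603404e+00,  1.75262729e+00, -2.15400321e-03]), 'ft_force': array([0.42284359, 0.72736914, 0.16272922]), 'torque': array([-0.03353539, -0.07460892,  0.0088301 ]), 'grip_width': 1.0006107682492429}
```

View pics/side0.png

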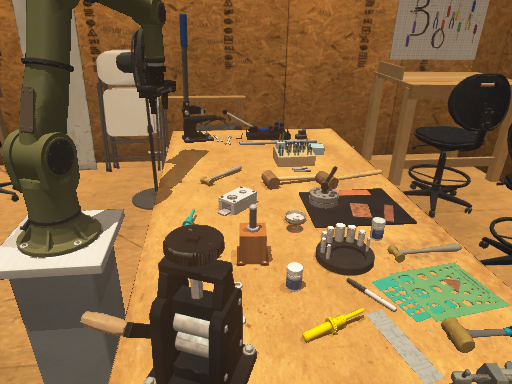

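View pics/top0.png

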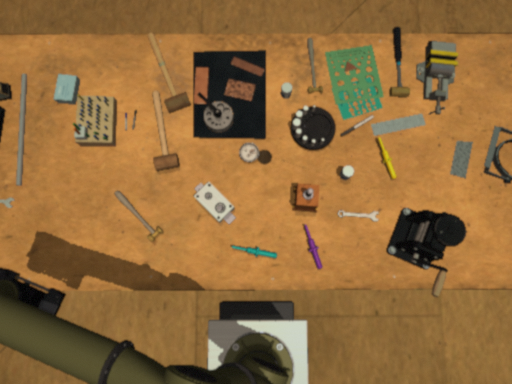

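The loose punches are decoys by colour: purple (313,247), turquoise (253,251) and yellow (387,158) in the top view. The steel one standing in the wooden block at top (308,195), side (253,215), fits the description. The jig is at top (214,202). I'll confirm with one enlarged crop.

```bash
python3 - <<'E'
import cv2,numpy as np
t=cv2.imread("pics/top0.png");s=cv2.imread("pics/side0.png")
a=cv2.resize(t[172:232,185:335],None,fx=5.3,fy=5,interpolation=cv2.INTER_CUBIC)
b=cv2.resize(s[178:270,205:325],None,fx=3.3,fy=3.1,interpolation=cv2.INTER_CUBIC)
o=np.zeros((600,800,3),np.uint8);o[:300,:795]=a[:, :795];o[302:302+b.shape[0],:b.shape[1]]=b
cv2.imwrite("pics/crop0.png",o)
E
```

```text
(no output)
```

View pics/crop0.png

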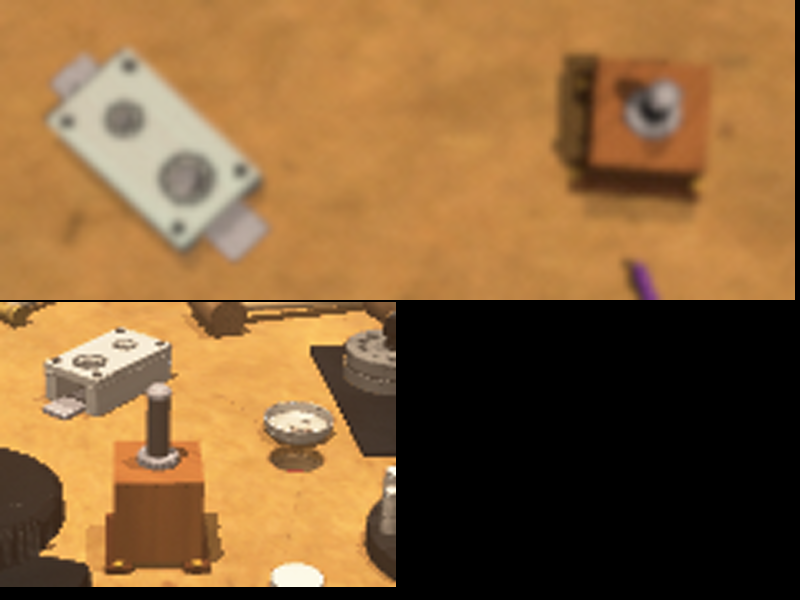

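```bash
cat > h.py <<'E'
import cv2,numpy as np
from bench import get_state, eyes, ticket
C={"side":(np.array([[378.5,0,255.5],[0,378.5,198.5],[0,0,1]]),np.array([[0.9922,-0.0381,0.119,0.4383],[-0.1236,-0.4379,0.8905,-1.012],[0.0181,-0.8982,-0.4391,0.5923],[0,0,0,1]])),
"top":(np.array([[462.6,0,255.7],[0,462.6,186.2],[0,0,1]]),np.array([[-0.0037,-0.9817,0.1904,0.2901],[-1,0.0028,-0.0047,0.0103],[0.004,-0.1904,-0.9817,1.55],[0,0,0,1]]))}
def ray(n,uv):
    K,E=C[n]; d=E[:3,:3]@np.linalg.solve(K,[uv[0],uv[1],1]); return E[:3,3],d
def onz(n,uv,z):
    o,d=ray(n,uv); return o+d*(z-o[2])/d[2]
def proj(n,p):
    K,E=C[n]; q=K@(E[:3,:3].T@(np.array(p)-E[:3,3])); return q[:2]/q[2]
def rect(n,m,z):
    c=max(cv2.findContours(m,cv2.RETR_EXTERNAL,cv2.CHAIN_APPROX_NONE)[0],key=cv2.contourArea)
    P=np.array([onz(n,p[0],z)[:2] for p in c],np.float32)
    return cv2.minAreaRect(P*1000), cv2.boundingRect(c)
E
python3 - <<'E'
from h import *
def fit(n,roi,lo,hi,z):
    im=cv2.imread(f"pics/{n}0.png"); hsv=cv2.cvtColor(im,cv2.COLOR_BGR2HSV)
    x0,y0,x1,y1=roi; m=np.zeros(im.shape[:2],np.uint8); m[y0:y1,x0:x1]=cv2.inRange(hsv,lo,hi)[y0:y1,x0:x1]
    m=cv2.morphologyEx(m,cv2.MORPH_CLOSE,np.ones((3,3)))
    print(n,rect(n,m,z))
im=cv2.cvtColor(cv2.imread("pics/top0.png"),cv2.COLOR_BGR2HSV)
print(im[190,201],im[202,213],im[215,230],"stand",im[188,302],im[200,314],"wood",im[220,270])
fit("top",(188,176,240,228),(20,0,150),(80,60,255),.044)
fit("top",(290,178,325,215),(0,120,120),(12,255,255),.086)
# holes/collar by hand from the crop
for k,uv,z in [("narrow",(208.4,195.6),.044),("wide",(220.3,207.6),.044),("collar",(308.4,193.6),.094),("cap",(310.2,190.6),.157)]: print(k,onz("top",uv,z))
for k,uv,z in [("cap",(205+159/3.3,178+84/3.1),.157),("collar",(205+159/3.3,178+153/3.1),.094),("narrow",(205+125/3.3,178+42/3.1),.044),("wide",(205+90/3.3,178+59/3.1),.044)]: print("side",k,onz("side",uv,z))
E
```

```text
[ 24  36 205] [ 25  34 210] [ 12  35 161] stand [ 13 186 100] [ 13 180 176] wood [ 15 167 196]
top (((532.42431640625, 143.1324462890625), (120.58612060546875, 65.30393981933594), 45.11189651489258), (195, 183, 39, 38))
top (((544.9209594726562, -161.5237274169922), (64.4212875366211, 65.63676452636719), 88.8169937133789), (297, 185, 21, 21))
narrow [0.55102912 0.15938368 0.044     ]
wide [0.51090406 0.11966664 0.044     ]
collar [ 0.54789387 -0.16510299  0.094     ]
cap [ 0.54605404 -0.16326636  0.157     ]
side cap [ 0.54573043 -0.16638282  0.157     ]
side collar [ 0.54628481 -0.16998451  0.094     ]
side narrow [0.55051632 0.15747659 0.044     ]
side wide [0.51144358 0.11765358 0.044     ]
```

Call:
carry_out --motion '[[[0.04,-0.02,0.0],-0.07],[[0.07,-0.055,0.0],-0.14],[[0.1,-0.09,0.0],-0.21],[[0.13,-0.125,0.0],-0.28],[[0.155,-0.165,0.0],-0.35],[[0.18,-0.205,0.0],-0.42],[[0.2,-0.25,0.0],-0.5],[[0.22,-0.295,0.0],-0.58],[[0.235,-0.34,0.0],-0.66],[[0.25,-0.385,0.0],-0.74],[[0.265,-0.43,0.0],-0.82],[[0.275,-0.475,0.0],-0.9],[[0.28,-0.52,0.0],-0.98],[[0.285,-0.565,0.0],-1.06],[[0.29,-0.61,0.0],-1.12],[[0.295,-0.655,0.0],-1.18],[[0.3,-0.7,0.0],-1.18],[[0.301,-0.74,0.0],-1.18],[[0.301,-0.767,0.0],-1.18],[[0.301,-0.767,0.0],-1.18]]' --grip -1

```text
time: 2.1
position: [0.5448, -0.1708, 0.2224]
tool_rot: [3.139, -0.006, -0.001]
ft_force: [-0.4, -0.3, 0.1]
grip_width: 1.003
```

```bash
python3 - <<'E'
from h import *
s=eyes.get_image("side")["pixels"];t=eyes.get_image("top")["pixels"]
cv2.imwrite("pics/side1.png",s);cv2.imwrite("pics/top1.png",t)
st=get_state();print(st["position"],st["qd"].round(3),proj("side",st["position"]),proj("top",st["position"]))
a=cv2.resize(s[130:280,190:320],None,fx=4,fy=4,interpolation=cv2.INTER_CUBIC)
cv2.imwrite("pics/crop1.png",a)
E
```

```text
[ 0.54588265 -0.16521358  0.22218044] [-0.026 -0.008 -0.033  0.004 -0.007  0.001 -0.002] [253.61909407 181.2056515 ] [313.56777185 186.6183344 ]
```

View pics/crop1.png

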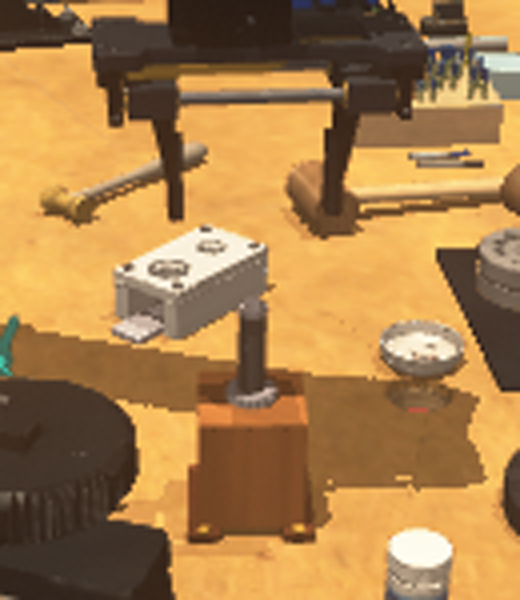

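Call:
carry_out --motion '[[[0,0,-0.03],0],[[0,0,-0.06],0],[[0,0,-0.09],0],[[0,0,-0.11],0],[[0,0,-0.12],0],[[0,0,-0.126],0],[[0,0,-0.126],0],[[0,0,-0.126],0]]'

```text
time: 3.0
position: [0.5471, -0.1648, 0.0976]
tool_rot: [3.141, 0.007, 0.003]
ft_force: [-0.9, 0.1, 0.9]
grip_width: 1.001
```

Call:
carry_out --motion '[[[0,0,0],0],[[0,0,0],0],[[0,0,0],0],[[0,0,0],0],[[0,0,0],0],[[0,0,0],0],[[0,0,0],0],[[0,0,0],0]]' --grip 1 --squeeze 40

```text
time: 3.8
position: [0.5462, -0.165, 0.0966]
tool_rot: [3.142, 0.006, 0.0]
ft_force: [0.0, -0.9, -0.5]
grip_width: 0.359
```

Call:
carry_out --motion '[[[0,0,0],0],[[0,0,0],0],[[0,0,0],0],[[0,0,0],0],[[0,0,0],0]]' --squeeze 60

```text
time: 4.3
position: [0.5462, -0.165, 0.0966]
tool_rot: [3.142, 0.006, 0.0]
ft_force: [-0.5, -0.5, -0.6]
grip_width: 0.195
```

Call:
carry_out --motion '[[[0,0,0.01],0],[[0,0,0.025],0],[[0,0,0.045],0],[[0,0,0.065],0],[[0,0,0.085],0],[[0,0,0.105],0],[[0,0,0.12],0],[[0,0,0.12],0],[[0,0,0.12],0],[[0,0,0.12],0]]'

```text
time: 5.3
position: [0.5455, -0.1648, 0.2154]
tool_rot: [-3.141, -0.006, 0.003]
ft_force: [0.5, -0.3, -2.8]
grip_width: 0.196
```

```bash
python3 - <<'E'
from h import *
s=eyes.get_image("side")["pixels"];t=eyes.get_image("top")["pixels"]
cv2.imwrite("pics/side2.png",s);cv2.imwrite("pics/top2.png",t)
st=get_state();p=st["position"];print(p,st["ft_force"]);
for dz in (0,-.003,-.038,-.092): print(dz,proj("side",p+[0,0,dz]),proj("top",p+[0,0,dz]))
a=cv2.resize(s[120:270,190:320],None,fx=4,fy=4,interpolation=cv2.INTER_CUBIC)
cv2.imwrite("pics/crop2.png",a)
E
```

```text
[ 0.54554983 -0.16477282  0.21541246] [ 0.42342363 -0.81031565 -3.24596462]
0 [253.41997183 183.66101866] [313.12901746 187.16633966]
-0.003 [253.40090116 184.77389154] [313.0008146 187.3581765]
-0.038 [253.18232026 197.52922086] [311.54505675 189.53650522]
-0.092 [252.85862467 216.41853863] [309.43437253 192.69483547]
```

View pics/crop2.png

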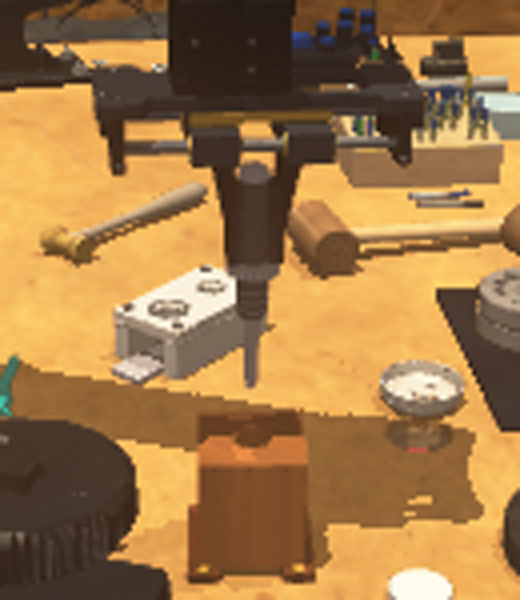

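Call:
carry_out --motion '[[[0,0.01,0],0],[[0,0.03,0],0],[[0.001,0.06,0],0],[[0.002,0.095,0],0],[[0.002,0.13,0],0],[[0.003,0.165,0],0],[[0.003,0.2,0],0],[[0.004,0.235,0],0],[[0.004,0.265,0],0],[[0.005,0.29,0],0],[[0.005,0.31,0],0],[[0.005,0.32,-0.01],0],[[0.005,0.324,-0.025],0],[[0.005,0.324,-0.045],0],[[0.005,0.324,-0.06],0],[[0.005,0.324,-0.066],0],[[0.005,0.324,-0.066],0],[[0.005,0.324,-0.066],0],[[0.005,0.324,-0.066],0]]'

```text
time: 7.3
position: [0.552, 0.1589, 0.1516]
tool_rot: [-3.141, -0.006, -0.003]
ft_force: [0.4, 0.6, -2.2]
grip_width: 0.196
```

```bash
python3 - <<'E'
from h import *
s=eyes.get_image("side")["pixels"];t=eyes.get_image("top")["pixels"]
cv2.imwrite("pics/side3.png",s);cv2.imwrite("pics/top3.png",t)
st=get_state();p=st["position"];print(p,st["ft_force"]);
print(proj("side",p+[0,0,-.0926]),proj("side",[.551,.159,.044]))
a=cv2.resize(s[155:230,195:285],None,fx=8,fy=8,interpolation=cv2.INTER_CUBIC)
cv2.imwrite("pics/crop3.png",a)
E
```

```text
[0.55179587 0.15906448 0.15148312] [ 0.06071428  0.01373662 -2.95260912]
[243.24434296 187.34988153] [242.99791569 191.32316531]
```

View pics/crop3.png

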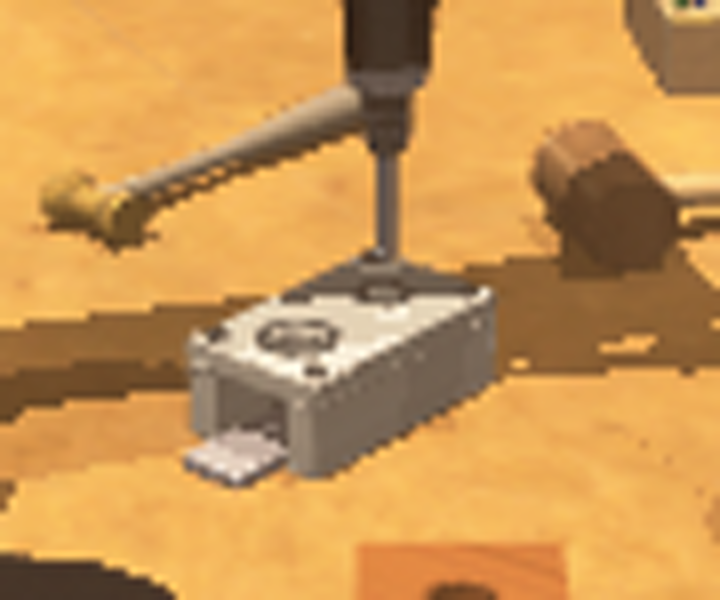

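Call:
carry_out --motion '[[[-0.001,-0.001,-0.003],0],[[-0.001,-0.001,-0.006],0],[[-0.001,-0.001,-0.009],0],[[-0.001,-0.001,-0.011],0],[[-0.001,-0.001,-0.013],0],[[-0.001,-0.001,-0.014],0],[[-0.001,-0.001,-0.015],0],[[-0.001,-0.001,-0.016],0],[[-0.001,-0.001,-0.016],0],[[-0.001,-0.001,-0.016],0],[[-0.001,-0.001,-0.016],0]]'

```text
time: 8.5
position: [0.5503, 0.158, 0.1347]
tool_rot: [-3.142, -0.006, -0.0]
ft_force: [0.0, 0.1, -1.7]
grip_width: 0.198
```

```bash
python3 - <<'E'
from h import *
s=eyes.get_image("side")["pixels"]
cv2.imwrite("pics/side4.png",s)
st=get_state();p=st["position"];print(p,st["ft_force"]);
print(proj("side",p+[0,0,-.0926]),proj("side",[.551,.159,.044]))
a=cv2.resize(s[170:210,215:270],None,fx=14,fy=14,interpolation=cv2.INTER_CUBIC)
cv2.imwrite("pics/crop4.png",a)
E
```

```text
[0.5502693  0.15801832 0.13465851] [ 0.44011853 -0.13771179 -2.51754308]
[242.81042464 191.96512143] [242.99791569 191.32316531]
```

View pics/crop4.png

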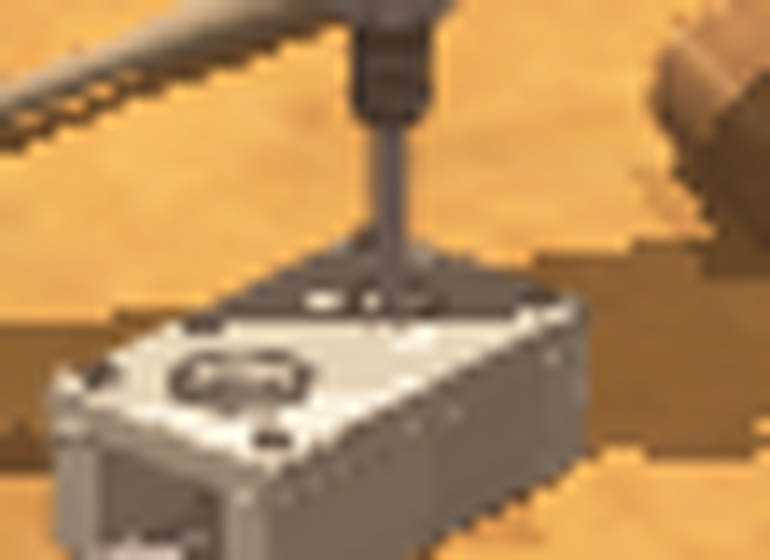

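Call:
carry_out --motion '[[[0,0,-0.001],0],[[0,0,-0.002],0],[[0,0,-0.003],0],[[0,0,-0.003],0],[[0,0,-0.003],0]]'

```text
time: 9.05
position: [0.5501, 0.158, 0.1315]
tool_rot: [3.142, 0.006, -0.0]
ft_force: [-0.2, 0.1, -2.5]
grip_width: 0.198
```

Call:
carry_out --motion '[[[0,0,-0.001],0],[[0,0,-0.002],0],[[0,0,-0.003],0],[[0,0,-0.003],0],[[0,0,-0.003],0]]'

```text
time: 9.55
position: [0.5502, 0.1579, 0.1285]
tool_rot: [3.142, 0.006, -0.0]
ft_force: [1.5, -0.3, -2.6]
grip_width: 0.19
```

Call:
carry_out --motion '[[[0.0005,0,-0.001],0],[[0.0005,0,-0.002],0],[[0.0005,0,-0.003],0],[[0.0005,0,-0.003],0],[[0.0005,0,-0.003],0]]'

```text
time: 10.05
position: [0.5507, 0.158, 0.1255]
tool_rot: [3.142, 0.006, -0.0]
ft_force: [0.7, -0.4, -2.8]
grip_width: 0.189
```

Call:
carry_out --motion '[[[0,0,-0.001],0],[[0,0,-0.002],0],[[0,0,-0.003],0],[[0,0,-0.003],0],[[0,0,-0.003],0]]'

```text
time: 10.55
position: [0.5507, 0.158, 0.1225]
tool_rot: [3.142, 0.006, -0.0]
ft_force: [0.8, -0.9, -3.0]
grip_width: 0.195
```

Call:
carry_out --motion '[[[0,0,-0.001],0],[[0,0,-0.002],0],[[0,0,-0.002],0],[[0,0,-0.002],0]]'

```text
time: 10.95
position: [0.5507, 0.158, 0.1205]
tool_rot: [3.141, 0.006, 0.0]
ft_force: [-0.4, -0.3, -3.4]
grip_width: 0.195
```

Call:
carry_out --motion '[[[0,0,-0.001],0],[[0,0,-0.002],0],[[0,0,-0.003],0],[[0,0,-0.003],0],[[0,0,-0.003],0]]'

```text
time: 11.45
position: [0.5507, 0.158, 0.1175]
tool_rot: [3.141, 0.006, 0.0]
ft_force: [0.2, -0.6, -3.1]
grip_width: 0.198
```

Call:
carry_out --motion '[[[0,0,-0.001],0],[[0,0,-0.002],0],[[0,0,-0.002],0],[[0,0,-0.002],0]]'

```text
time: 11.85
position: [0.5507, 0.1579, 0.1155]
tool_rot: [3.141, 0.006, -0.0]
ft_force: [-0.1, 0.1, -2.9]
grip_width: 0.194
```

Call:
carry_out --motion '[[[0,0,-0.001],0],[[0,0,-0.002],0],[[0,0,-0.003],0],[[0,0,-0.003],0],[[0,0,-0.003],0]]'

```text
time: 12.35
position: [0.5507, 0.158, 0.1125]
tool_rot: [3.141, 0.006, -0.0]
ft_force: [-0.3, 0.2, -2.9]
grip_width: 0.195
```

Call:
carry_out --motion '[[[0,0,-0.001],0],[[0,0,-0.002],0],[[0,0,-0.002],0],[[0,0,-0.002],0]]'

```text
time: 12.75
position: [0.5507, 0.158, 0.1105]
tool_rot: [3.142, 0.006, 0.0]
ft_force: [1.1, -0.3, -3.5]
grip_width: 0.194
```

Call:
carry_out --motion '[[[0,0,-0.001],0],[[0,0,-0.002],0],[[0,0,-0.002],0],[[0,0,-0.002],0]]'

```text
time: 13.15
position: [0.5507, 0.1579, 0.1085]
tool_rot: [3.141, 0.006, 0.0]
ft_force: [0.5, 0.6, -2.8]
grip_width: 0.193
```

Call:
carry_out --motion '[[[0,0,-0.001],0],[[0,0,-0.002],0],[[0,0,-0.002],0],[[0,0,-0.002],0]]'

```text
time: 13.55
position: [0.5507, 0.158, 0.1065]
tool_rot: [3.142, 0.006, -0.0]
ft_force: [-0.0, -0.1, -1.6]
grip_width: 0.196
```

Call:
carry_out --motion '[[[0,0,-0.001],0],[[0,0,-0.002],0],[[0,0,-0.002],0],[[0,0,-0.002],0]]'

```text
time: 13.95
position: [0.5507, 0.158, 0.1045]
tool_rot: [3.141, 0.006, -0.0]
ft_force: [0.7, -0.2, -3.1]
grip_width: 0.193
```

Call:
carry_out --motion '[[[0,0,-0.001],0],[[0,0,-0.002],0],[[0,0,-0.002],0],[[0,0,-0.002],0]]'

```text
time: 14.35
position: [0.5507, 0.1579, 0.1025]
tool_rot: [3.141, 0.006, -0.0]
ft_force: [-1.1, -0.8, -3.0]
grip_width: 0.196
```

Call:
carry_out --motion '[[[0,0,-0.001],0],[[0,0,-0.002],0],[[0,0,-0.002],0],[[0,0,-0.002],0]]'

```text
time: 14.75
position: [0.5507, 0.158, 0.1005]
tool_rot: [3.141, 0.006, -0.0]
ft_force: [-0.2, 0.3, -2.0]
grip_width: 0.193
```

Call:
carry_out --motion '[[[0,0,-0.001],0],[[0,0,-0.002],0],[[0,0,-0.002],0],[[0,0,-0.002],0]]'

```text
time: 15.15
position: [0.5508, 0.158, 0.0987]
tool_rot: [-3.142, -0.006, -0.0]
ft_force: [-0.6, -0.0, -2.0]
grip_width: 0.194
```

Call:
carry_out --motion '[[[0,0,-0.0005],0],[[0,0,-0.001],0],[[0,0,-0.001],0],[[0,0,-0.001],0]]'

```text
time: 15.55
position: [0.551, 0.1581, 0.0983]
tool_rot: [-3.141, -0.006, -0.001]
ft_force: [-2.7, -0.0, 5.8]
grip_width: 0.194
```

Call:
carry_out --motion '[[[0,0,-0.0007],0],[[0,0,-0.0014],0],[[0,0,-0.002],0],[[0,0,-0.002],0]]'

```text
time: 15.95
position: [0.5511, 0.1582, 0.0968]
tool_rot: [-3.141, -0.006, -0.001]
ft_force: [-2.9, -0.6, 8.4]
grip_width: 0.193
```

Call:
carry_out --motion '[[[0,0,-0.0008],0],[[0,0,-0.0016],0],[[0,0,-0.0016],0]]'

```text
time: 16.25
position: [0.5512, 0.1582, 0.0954]
tool_rot: [-3.141, -0.006, -0.001]
ft_force: [-3.1, -1.5, 10.1]
grip_width: 0.191
```

Call:
carry_out --motion '[[[0,0,-0.0005],0],[[0,0,-0.001],0],[[0,0,-0.001],0]]'

```text
time: 16.55
position: [0.5512, 0.1581, 0.0945]
tool_rot: [-3.141, -0.006, -0.002]
ft_force: [-3.0, -1.1, 9.9]
grip_width: 0.194
```

Call:
carry_out --motion '[[[0,0,-0.0005],0],[[0,0,-0.001],0],[[0,0,-0.001],0]]'

```text
time: 16.85
position: [0.5511, 0.1581, 0.093]
tool_rot: [-3.141, -0.006, -0.001]
ft_force: [-2.5, -1.3, 6.4]
grip_width: 0.193
```

Call:
carry_out --motion '[[[0,0,-0.0005],0],[[0,0,-0.001],0],[[0,0,-0.001],0]]'

```text
time: 17.15
position: [0.5509, 0.158, 0.0908]
tool_rot: [3.142, 0.006, 0.001]
ft_force: [-1.2, -0.5, 0.5]
grip_width: 0.198
```

Call:
carry_out --motion '[[[0,0,0],0],[[0,0,0.003],0],[[0,0,0.008],0],[[0,0,0.014],0],[[0,0,0.022],0],[[0,0,0.032],0],[[0,0,0.044],0],[[0,0,0.06],0],[[0,0,0.08],0],[[0,0,0.1],0],[[0,0,0.117],0],[[0,0,0.125],0],[[0,0,0.125],0],[[0,0,0.125],0]]'

```text
time: 18.55
position: [0.5503, 0.1578, 0.2154]
tool_rot: [3.141, 0.006, -0.001]
ft_force: [0.7, 0.2, -3.6]
grip_width: 0.198
```

Call:
carry_out --motion '[[[0,-0.01,0],0],[[0,-0.03,0],0],[[-0.001,-0.06,0],0],[[-0.002,-0.095,0],0],[[-0.002,-0.13,0],0],[[-0.003,-0.165,0],0],[[-0.003,-0.2,0],0],[[-0.004,-0.235,0],0],[[-0.004,-0.265,0],0],[[-0.0045,-0.29,0],0],[[-0.0045,-0.31,0],0],[[-0.0045,-0.32,0],0],[[-0.0045,-0.323,-0.01],0],[[-0.0045,-0.323,-0.02],0],[[-0.0045,-0.323,-0.025],0],[[-0.0045,-0.323,-0.025],0],[[-0.0045,-0.323,-0.025],0],[[-0.0045,-0.323,-0.025],0]]'

```text
time: 20.35
position: [0.5466, -0.1645, 0.1913]
tool_rot: [3.142, 0.008, 0.001]
ft_force: [0.0, 0.1, -2.2]
grip_width: 0.191
```

```bash
python3 - <<'E'
from h import *
s=eyes.get_image("side")["pixels"]
cv2.imwrite("pics/side5.png",s)
st=get_state();p=st["position"];print(p,st["ft_force"]);
print(proj("side",p+[0,0,-.0926]),proj("side",[.546,-.165,.086]))
a=cv2.resize(s[175:255,215:295],None,fx=7,fy=7,interpolation=cv2.INTER_CUBIC)
cv2.imwrite("pics/crop5.png",a)
E
```

```text
[ 0.54660886 -0.16469737  0.19140164] [-0.24851065 -0.1912915  -2.13855724]
[253.11737099 224.69206126] [252.82464385 229.01072205]
```

View pics/crop5.png

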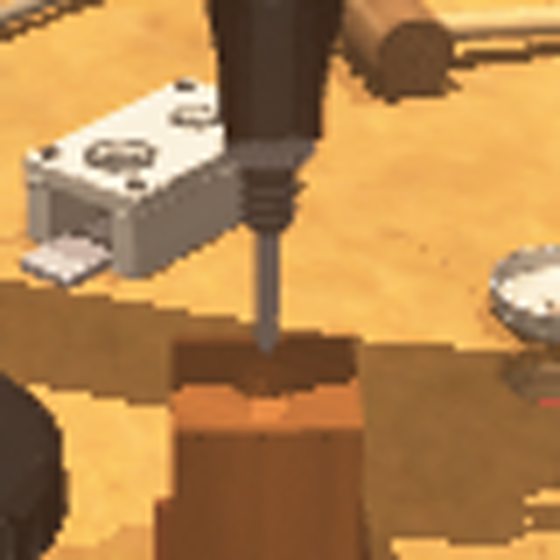

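Call:
carry_out --motion '[[[0,0,-0.005],0],[[0,0,-0.01],0],[[0,0,-0.015],0],[[0,0,-0.018],0],[[0,0,-0.018],0]]'

```text
time: 20.9
position: [0.5458, -0.1649, 0.1722]
tool_rot: [-3.141, -0.006, 0.002]
ft_force: [-0.8, -0.5, -1.9]
grip_width: 0.197
```

Call:
carry_out --motion '[[[0,0,-0.006],0],[[0,0,-0.014],0],[[0,0,-0.024],0],[[0,0,-0.034],0],[[0,0,-0.042],0],[[0,0,-0.046],0],[[0,0,-0.046],0]]'

```text
time: 21.6
position: [0.5457, -0.1649, 0.1261]
tool_rot: [-3.142, -0.006, 0.002]
ft_force: [-0.0, -0.3, -2.3]
grip_width: 0.2
```

Call:
carry_out --motion '[[[0,0,-0.004],0],[[0,0,-0.009],0],[[0,0,-0.014],0],[[0,0,-0.019],0],[[0,0,-0.023],0],[[0,0,-0.026],0],[[0,0,-0.026],0],[[0,0,-0.026],0]]'

```text
time: 22.4
position: [0.5463, -0.1651, 0.101]
tool_rot: [3.141, 0.006, 0.0]
ft_force: [0.7, -0.1, -3.1]
grip_width: 0.195
```

Call:
carry_out --motion '[[[0,0,-0.0015],0],[[0,0,-0.003],0],[[0,0,-0.0035],0],[[0,0,-0.0035],0],[[0,0,-0.0035],0]]'

```text
time: 22.9
position: [0.5463, -0.165, 0.0975]
tool_rot: [3.142, 0.006, 0.0]
ft_force: [0.4, 0.6, -3.0]
grip_width: 0.196
```

Call:
carry_out --motion '[[[0,0,-0.0007],0],[[0,0,-0.0013],0],[[0,0,-0.0013],0],[[0,0,-0.0013],0]]'

```text
time: 23.3
position: [0.5463, -0.165, 0.0966]
tool_rot: [-3.141, -0.006, -0.001]
ft_force: [-1.8, 0.3, 1.1]
grip_width: 0.196
```

Call:
carry_out --motion '[[[0,0,0],0],[[0,0,0],0],[[0,0,0],0],[[0,0,0],0],[[0,0,0],0],[[0,0,0],0],[[0,0,0],0],[[0,0,0],0],[[0,0,0],0],[[0,0,0],0],[[0,0,0],0],[[0,0,0],0]]' --grip -1

```text
time: 24.5
position: [0.5462, -0.165, 0.0962]
tool_rot: [3.142, 0.006, 0.0]
ft_force: [-1.3, -0.3, -0.2]
grip_width: 0.993
```

Call:
carry_out --motion '[[[0,0,0.02],0],[[0,0,0.05],0],[[0,0,0.09],0],[[0,0,0.125],0],[[0,0,0.145],0],[[0,0,0.15],0],[[0,0,0.15],0],[[0,0,0.15],0],[[0,0,0.15],0]]'

```text
time: 25.4
position: [0.5454, -0.1647, 0.2445]
tool_rot: [-3.141, -0.006, 0.004]
ft_force: [-0.8, 0.8, -0.5]
grip_width: 1.002
```

```bash
python3 - <<'E'
from h import *
s=eyes.get_image("side")["pixels"]
cv2.imwrite("pics/side6.png",s)
st=get_state();print(st["position"],st["ft_force"],st["grip_width"])
a=np.hstack([cv2.resize(i[175:275,200:270],None,fx=5,fy=5,interpolation=cv2.INTER_CUBIC) for i in (cv2.imread("pics/side0.png"),s)])
cv2.imwrite("pics/crop6.png",a)
E
```

```text
[ 0.5454727  -0.16477862  0.24460594] [ 0.12683508 -0.95934771 -0.05367962] 0.9994588098470485
```

View pics/crop6.png

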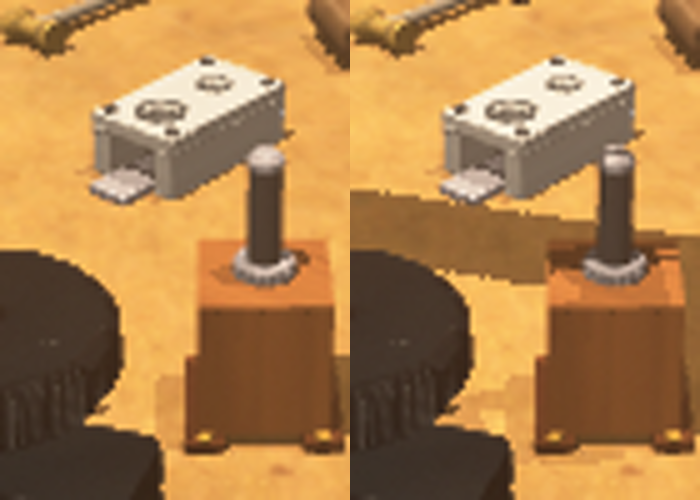

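Before (left) and after (right) match: the cap is at about (266,155) and (616,155), and the collar sits on the wood in both. The punch is home and the gripper is clear, so I'm handing in.

```bash
python3 -c "
from bench import ticket
print(ticket.close_job())"
```

```text
the job is handed in; nothing more can be done
None
```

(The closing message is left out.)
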